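# Tug-check the biscuit cassette, then turn it over

### The job

The gingerbread stars in the wire cassette clipped into the turn-over stand are to be iced on their backs. First give that cassette a firm tug straight up by its handle, holding the pull for about a second, to make sure its spring catches hold it, and let it settle back down; then take the frame's bar handle and swing the frame all the way over until the cassette lies upside down on the other side, lowering it gently instead of letting it drop.

Things in the scene. Friction and masses are not known exactly. Their poses are not given: they have to be found in the camera images.
- cassette_handle (a point): Grip point in the upright handle of the 150x76x26 mm wire biscuit cassette clipped in the turn-over stand (not the identical loose one). Handle 50 long (x), 12 thick (y), 30 tall (z); point on its centreline, 8 below its top, 22 above the cassette's top, 106 above the table. z out of the cassette's top (up at start). Frame around is level with that top; end catches rise 10 mm above it.
- cassette (a joint): How far the cassette is drawn out along its z against the sprung catches, m: 0 seated, 0.006 hard stop. It takes about 5 N to start (weight and preload), 9 N at the stop; springs back when let go. A good tug draws it out 0.004 or more for half a second. More than about 14 N starts to lift the whole frame.
- cradle_bar (a point): Middle of the swinging frame's round bar handle: 12 mm thick, 110 long along x, an arm at each end, 46 mm free between bar and frame edge, 80 above the table at start, free below. The hinge line is parallel to x, 160 mm from the bar along +y, 80 above the table; the cassette handle is 100 mm from the bar along +y. z up at start. The bar may turn between the fingers.
- cradle (a joint): Angle of the swinging frame on its hinge, rad: 0 at start, level on the bar's side; 1.57 bar straight above the hinge, 240 mm above the table; 3.14 fully over: level on the other side, upside down, bar again 80 mm above the table. Frame and cassette weigh 1 kg; let go on the way, it falls.

How it is judged:
On the way, in this order (a step that is already met when the one before it is completed fails the run):
1. the seated cassette is drawn up at least 3.5 mm against its catches and held there for 0.3 s, its frame still lying within 0.15 rad of level (value of joint cassette above 0.0035 m and value of joint cradle below 0.15 rad), for 0.3 s.
2. the cassette is let settle back to within 2 mm of its seat, the frame still within 0.15 rad of level (value of joint cassette below 0.002 m and value of joint cradle below 0.15 rad), for 0.1 s.
At the end, for the whole second after the job is handed in: the frame is turned over to within 10 degrees (0.17 rad) of fully over (joint above 2.97 rad), so that the cassette lies upside down on the other side, and it is at rest (value of joint cradle above 2.97 rad and velocity of joint cradle between -0.1 and 0.1 rad/s); the robot touches nothing.
It fails at once if the frame is dropped or flung over (turning faster than 4 rad/s) (velocity of joint cradle above 4 rad/s).
It also fails if it takes over 61 s, if anything falls off the work surface, if the arm or the gripper's body presses on something with over 40 N, if the wrist force passes 120 N, or if a joint passes its speed limit or range.

### The arm

A 7-joint arm with a two-finger parallel gripper is mounted at the origin on the work surface. World frame = base frame: x ahead of the robot, y to its left, z up, the work surface at z = 0. Lengths are in m, angles in rad, forces in N, time in s.
With the tool pointing down it reaches from about 0.425 to 0.925 m from the base axis. Payload 6.8 kg.
Tool frame: the origin (TCP) lies between the finger pads; the fingertips stand 11 mm ahead of it and the grasp point (between the pads) lies 8 mm behind it; z points along the fingers, y is the line along which they close (so a half turn about z gives the same grasp; the last joint's range is limited). The gripper opens to 85 mm and grips with 20 to 120 N. Pads are 22 mm wide; open, the fingers measure 114 mm over their backs; the gripper's body (76 mm by 85 mm) begins 54 mm behind the grasp point. The pads swing forward as they close: fully open they stand 13 mm farther back than shut.
Start: joints at [1.147, 0.477, 0.022, 1.555, -0.011, 1.109, -0.083], TCP at [0.21, -0.642, 0.242] pointing down, gripper open.
Joint ranges: [-2.96, 2.96], [-0.34, 2.1], [-1.41, 1.46], [0.24, 2.44], [-1.37, 4.51], [0.17, 1.92], [-2.96, 2.96]. Speed limits (rad/s): [2.39, 2.39, 3.14, 3.14, 3.14, 3.14, 3.14].

### API

Orientations are given as a rotation vector (axis times angle).
In Python, from bench import r gives the robot as it stands.
- The arm moves only by the tool send_rows, never from a script. Its argument "deltas" is a list of rows, each an object of numbers: "dx", "dy", "dz": the shift along the world's x, y, z in mm; "rx", "ry", "rz": the turn, a rotation vector about the world's x, y, z in degrees. A call has 1 to 5 rows; each row is the pose to reach, as a shift and turn from the pose commanded when the call began; what a row does not reach only later rows make up. A row lasts 1/12 s, in which the tool goes at most 41.7 mm and 7.16 degrees, less where a joint would pass 70% of its speed; a pose out of reach is approached as far as the arm can. A call with a gripper value outside its range is refused whole. "jaw" is the finger opening in mm, from 0 to 85.4, set as the call begins (left out, the last holds). The fingers move at their own pace and stop on an object; "newtons" is the grip in N (left out, the last holds). Time passes only in rows, so rows that repeat a pose let the fingers close. It gives the time, the measured TCP pose, the force, the opening and the grip force at its end, in the units of the state.
- r.get_obs(): the state, without advancing time (a new reading comes with each control period).
- r.grab_frame(name): name is "scene" or "top"; returns a dict with "frame" (400x640x3 uint8, blue, green, red), "z_map" (400x640 float32, m along the optical axis (not along the pixel's ray), 0 where there is no reading), "vertical_fov" (degrees; the focal length in pixels is half the picture's height over the tangent of half this angle, whatever the lens; pixels are square), "cx", "cy" (the principal point, pixels), "xyz" and "orientation" of the camera in the world. Camera axes: x right, y down, z forward; pixel columns grow to the right and rows downward; lengths in m; the calibration is good to about 2 mm. A picture is of the moment at which its call begins.
- r.hand_in(): hands the job in; it is judged then, once.
The state is a dict: "clock": time; "joints": joint angles; "qvel": joint speeds; "tau": joint torques, N m; "tcp_pos": TCP position; "orientation": TCP orientation; "contact_force": force on the tool from outside, world axes, zero at the start; "moment": the same for the moment, N m; "grip_width": finger opening in m; "gripper_force": force on a finger pad.
Only numpy, scipy, OpenCV 4.12 (cv2) and the standard library are available. Lean on these libraries where they do the work, as an engineer would, in place of code of your own. Each camera call takes 0.05 s, during which the arm holds its last target. There are 200 camera calls.

## Working session

There is one attempt and no reset: what is moved stays moved. The work goes in short steps, Python scripts to look and compute and a tool call to move; the robot and the scene stay as the last step left them, time stands still between calls to the robot, and variables do not carry over. Pictures are saved under pics/ and viewed, at most 10 in all, crops included, and the job is handed in when it is done.

Besides the shell and the picture viewer there is one more tool, called by a JSON object that holds its "method" and its "body". send_rows: Moves the arm, as the interface text tells. Its arguments: {"type":"object","properties":{"deltas":{"type":"array","items":{"type":"object","properties":{"dx":{"type":"number"},"dy":{"type":"number"},"dz":{"type":"number"},"rx":{"type":"number"},"ry":{"type":"number"},"rz":{"type":"number"}}}},"jaw":{"type":"number"},"newtons":{"type":"number"}},"required":["deltas"]}

```bash
mkdir -p pics
cat > h.py <<'E'
import numpy as np,cv2
from scipy.spatial.transform import Rotation as R
from bench import r
def cam(n):
    f=r.grab_frame(n); z=f["z_map"]; h,w=z.shape
    F=h/2/np.tan(np.radians(f["vertical_fov"])/2)
    v,u=np.mgrid[:h,:w]
    P=np.dstack([(u-f["cx"])/F*z,(v-f["cy"])/F*z,z])
    o=np.array(f["orientation"])
    M=R.from_rotvec(o) if o.size==3 else (R.from_matrix(o) if o.size==9 else R.from_quat(o))
    W=M.apply(P.reshape(-1,3)).reshape(P.shape)+np.array(f["xyz"]); W[z==0]=np.nan
    return f["frame"],W
E
python3 - <<'E'
from h import *
for n in("scene","top"):
    im,W=cam(n); cv2.imwrite(f"pics/{n}0.png",im); np.save(f"pics/{n}0.npy",W)
    print(n,np.nanmin(W.reshape(-1,3),0),np.nanmax(W.reshape(-1,3),0), r.grab_frame(n)["xyz"])
o=r.get_obs();print(o["tcp_pos"],o["orientation"],o["clock"])
E
```

```text
scene [-2.35722438 -1.58091441 -0.77096694] [0.89839717 1.57030647 0.34811634] [ 1.18352382 -0.14709365  0.67790843]
top [ 0.20259364 -0.58772824 -0.0049941 ] [0.89226587 0.50470094 0.11832888] [ 0.527946   -0.03818144  0.76395858]
[ 0.20953007 -0.64129103  0.24171312] [-3.10144924e+00 -4.93871852e-01  4.10527776e-04] 0.2
```

View pics/scene0.png

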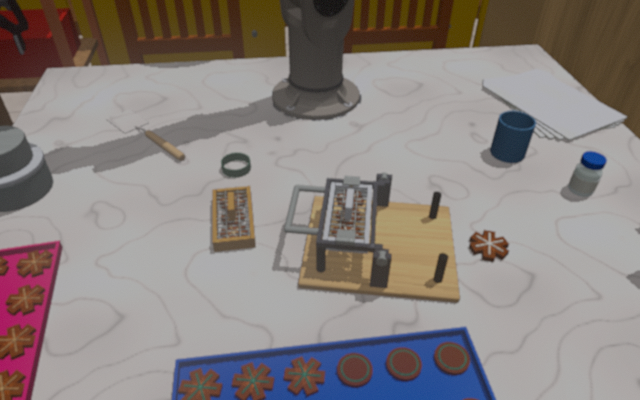

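View pics/top0.png

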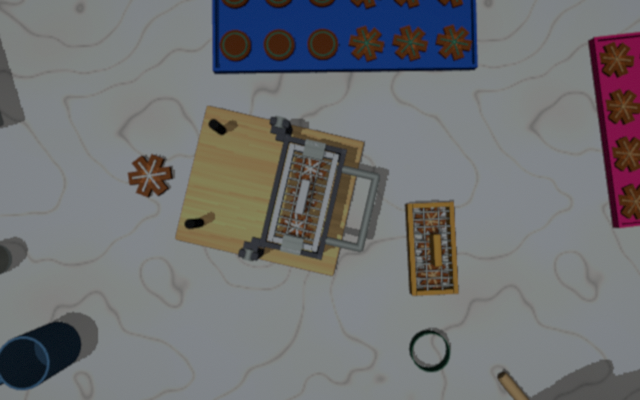

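The stand is at top-view pixels (180–385, 105–275): handle at about (303,195), bar at about (372,208), hinge posts at (280,127) and (250,250). The loose cassette is at (433,248).

Run:
```python
from h import *
W=np.load("pics/top0.npy"); 
v,u=np.mgrid[:400,:640]
def box(a,b,c,d,z0,z1):
    m=(u>=a)&(u<b)&(v>=c)&(v<d)&(W[...,2]>z0)&(W[...,2]<z1); return W[m],u[m],v[m]
for nm,a in dict(handle=(290,320,170,225,.1,.13),frame=(240,360,110,265,.07,.1),posts=(240,300,110,265,.095,.14),bar=(355,395,160,255,.06,.1),far=(180,235,110,235,.02,.2)).items():
    p,pu,pv=box(*a)
    if len(p)<5: print(nm,len(p));continue
    c,s,an=cv2.minAreaRect(p[:,:2].astype(np.float32)*1000)
    print(nm,len(p),"mean",p.mean(0).round(4),"rect",np.round(c,1),np.round(s,1),round(an,1),"z",np.percentile(p[:,2],[5,50,95]).round(4),"px",pu.min(),pu.max(),pv.min(),pv.max())
for q in [(303,195),(365,172),(375,215),(345,248),(370,210),(362,235)]: print(q,W[q[1],q[0]].round(4))
```

```text
handle 296 mean [ 0.5452 -0.0113  0.1142] rect [545.4 -11.1] [12.1 49.4] 76.3 z [0.112  0.1145 0.1163] px 295 309 180 214
frame 6887 mean [ 0.5449 -0.0089  0.0845] rect [542.8 -24.1] [174.5 219.8] 76.6 z [0.0742 0.0852 0.0949] px 240 359 117 261
posts 212 mean [0.4957 0.0032 0.1023] rect [507.7   6.8] [26.7 93.5] 88.4 z [0.0951 0.0962 0.1157] px 281 299 191 255
bar 781 mean [ 0.5313 -0.1066  0.0856] rect [ 524.6 -107.5] [ 36.7 124.7] 89.1 z [0.0825 0.0858 0.0883] px 355 379 169 252
far 354 mean [0.5836 0.1412 0.06  ] rect [584.  143.9] [ 16.5 172.5] 76.0 z [0.0256 0.0711 0.0742] px 184 225 119 229
(303, 195) [ 0.5481 -0.0131  0.1164]
(365, 172) [ 0.5822 -0.1053  0.0861]
(375, 215) [ 0.5163 -0.1293  0.0008]
(345, 248) [ 0.4689 -0.0736  0.0844]
(370, 210) [ 0.5252 -0.1117  0.0872]
(362, 235) [ 0.4882 -0.0991  0.0879]
```

{"method": "send_rows", "body": {"deltas": [{"dx": 18, "dy": 34, "rz": -6.4}, {"dx": 36, "dy": 68, "rz": -12.7}, {"dx": 54, "dy": 102, "rz": -19.1}, {"dx": 72, "dy": 136, "rz": -25.4}, {"dx": 90, "dy": 170, "rz": -31.8}], "jaw": 45, "newtons": 50}}

```text
$.deltas[0]: bad value
```

{"method": "send_rows", "body": {"deltas": [{"dx": 18, "dy": 34}, {"dx": 36, "dy": 68}, {"dx": 54, "dy": 102}, {"dx": 72, "dy": 136}, {"dx": 90, "dy": 170}]}}

```text
$.deltas[0]: bad value
```

{"method": "send_rows", "body": {"deltas": [{"dx": 18, "dy": 34}, {"dx": 36, "dy": 68}, {"dx": 54, "dy": 102}, {"dx": 72, "dy": 136}, {"dx": 90, "dy": 170}]}}

```text
$.deltas[0]: bad value
```

All six fields appear to be required.

{"method": "send_rows", "body": {"deltas": [{"dx": 18, "dy": 34, "dz": 0, "rx": 0, "ry": 0, "rz": -6.4}, {"dx": 36, "dy": 68, "dz": 0, "rx": 0, "ry": 0, "rz": -12.7}, {"dx": 54, "dy": 102, "dz": 0, "rx": 0, "ry": 0, "rz": -19.1}, {"dx": 72, "dy": 136, "dz": 0, "rx": 0, "ry": 0, "rz": -25.4}, {"dx": 90, "dy": 170, "dz": 0, "rx": 0, "ry": 0, "rz": -31.8}], "jaw": 45, "newtons": 50}}

```text
clock: 0.62
tcp_pos: [0.3001, -0.4699, 0.2421]
orientation: [-3.118, 0.384, 0.0]
contact_force: [1.2, -0.1, 0.3]
grip_width: 0.0451
gripper_force: 0.0
```

{"method": "send_rows", "body": {"deltas": [{"dx": 18, "dy": 34, "dz": 0, "rx": 0, "ry": 0, "rz": 0}, {"dx": 36, "dy": 68, "dz": 0, "rx": 0, "ry": 0, "rz": 0}, {"dx": 54, "dy": 102, "dz": 0, "rx": 0, "ry": 0, "rz": 0}, {"dx": 72, "dy": 136, "dz": 0, "rx": 0, "ry": 0, "rz": 0}, {"dx": 90, "dy": 170, "dz": 0, "rx": 0, "ry": 0, "rz": 0}]}}

```text
clock: 1.03
tcp_pos: [0.3901, -0.2998, 0.2424]
orientation: [3.119, -0.375, 0.0]
contact_force: [0.4, 0.2, 1.1]
grip_width: 0.0446
gripper_force: 0.0
```

{"method": "send_rows", "body": {"deltas": [{"dx": 18, "dy": 34, "dz": 0, "rx": 0, "ry": 0, "rz": 0}, {"dx": 36, "dy": 68, "dz": 0, "rx": 0, "ry": 0, "rz": 0}, {"dx": 54, "dy": 102, "dz": 0, "rx": 0, "ry": 0, "rz": 0}, {"dx": 72, "dy": 136, "dz": 0, "rx": 0, "ry": 0, "rz": 0}, {"dx": 90, "dy": 170, "dz": 0, "rx": 0, "ry": 0, "rz": 0}]}}

```text
clock: 1.45
tcp_pos: [0.4801, -0.1298, 0.2425]
orientation: [3.119, -0.375, 0.0]
contact_force: [0.3, -0.8, -0.9]
grip_width: 0.045
gripper_force: 0.0
```

{"method": "send_rows", "body": {"deltas": [{"dx": 16, "dy": 30, "dz": -15, "rx": 0, "ry": 0, "rz": 0}, {"dx": 33, "dy": 60, "dz": -30, "rx": 0, "ry": 0, "rz": 0}, {"dx": 49, "dy": 90, "dz": -50, "rx": 0, "ry": 0, "rz": 0}, {"dx": 65, "dy": 119, "dz": -75, "rx": 0, "ry": 0, "rz": 0}, {"dx": 65, "dy": 119, "dz": -90, "rx": 0, "ry": 0, "rz": 0}]}}

```text
clock: 1.87
tcp_pos: [0.5466, -0.0048, 0.1507]
orientation: [-3.116, 0.361, -0.001]
contact_force: [0.2, 1.0, 0.6]
grip_width: 0.0447
gripper_force: 0.0
```

Run:
```python
from h import *
im,W=cam("top"); im2,_=cam("scene")
c=np.hstack([cv2.resize(im[100:290,190:400],(399,361)),cv2.resize(im2[130:320,260:470],(399,361))])
cv2.imwrite("pics/a1.png",c); print(r.get_obs()["tcp_pos"])
```

```text
[ 0.542915   -0.01109436  0.14954232]
```

View pics/a1.png

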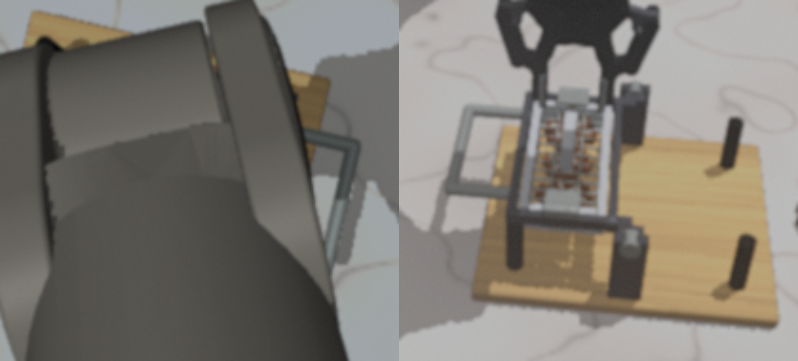

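The right crop shows the fingers straddling the handle (about (568,150)), centred. I'll descend and close.

{"method": "send_rows", "body": {"deltas": [{"dx": 2, "dy": 0, "dz": -18, "rx": 0, "ry": 0, "rz": 0}, {"dx": 2, "dy": 0, "dz": -36, "rx": 0, "ry": 0, "rz": 0}, {"dx": 2, "dy": 0, "dz": -48, "rx": 0, "ry": 0, "rz": 0}, {"dx": 2, "dy": 0, "dz": -48, "rx": 0, "ry": 0, "rz": 0}, {"dx": 2, "dy": 0, "dz": -48, "rx": 0, "ry": 0, "rz": 0}]}}

```text
clock: 2.38
tcp_pos: [0.5464, -0.0136, 0.1046]
orientation: [3.118, -0.377, -0.001]
contact_force: [0.3, 1.2, 0.8]
grip_width: 0.0448
gripper_force: 0.0
```

{"method": "send_rows", "body": {"deltas": [{"dx": 0, "dy": 0, "dz": 0, "rx": 0, "ry": 0, "rz": 0}, {"dx": 0, "dy": 0, "dz": 0, "rx": 0, "ry": 0, "rz": 0}, {"dx": 0, "dy": 0, "dz": 0, "rx": 0, "ry": 0, "rz": 0}, {"dx": 0, "dy": 0, "dz": 0, "rx": 0, "ry": 0, "rz": 0}, {"dx": 0, "dy": 0, "dz": 0, "rx": 0, "ry": 0, "rz": 0}], "jaw": 5}}

```text
clock: 2.8
tcp_pos: [0.548, -0.0106, 0.1057]
orientation: [-3.117, 0.373, -0.005]
contact_force: [1.1, 4.4, 3.8]
grip_width: 0.0109
gripper_force: 51.2
```

{"method": "send_rows", "body": {"deltas": [{"dx": 0, "dy": 0, "dz": 0, "rx": 0, "ry": 0, "rz": 0}, {"dx": 0, "dy": 0, "dz": 0, "rx": 0, "ry": 0, "rz": 0}]}}

```text
clock: 2.97
tcp_pos: [0.548, -0.0106, 0.1058]
orientation: [-3.117, 0.373, -0.005]
contact_force: [0.5, 5.4, 3.8]
grip_width: 0.0107
gripper_force: 51.2
```

{"method": "send_rows", "body": {"deltas": [{"dx": 0, "dy": 0, "dz": 1, "rx": 0, "ry": 0, "rz": 0}, {"dx": 0, "dy": 0, "dz": 2, "rx": 0, "ry": 0, "rz": 0}, {"dx": 0, "dy": 0, "dz": 2, "rx": 0, "ry": 0, "rz": 0}]}}

```text
clock: 3.22
tcp_pos: [0.5479, -0.0106, 0.107]
orientation: [-3.117, 0.373, -0.004]
contact_force: [4.0, 5.2, -5.7]
grip_width: 0.0106
gripper_force: 49.9
```

{"method": "send_rows", "body": {"deltas": [{"dx": 0, "dy": 0, "dz": 1, "rx": 0, "ry": 0, "rz": 0}, {"dx": 0, "dy": 0, "dz": 2, "rx": 0, "ry": 0, "rz": 0}, {"dx": 0, "dy": 0, "dz": 3, "rx": 0, "ry": 0, "rz": 0}, {"dx": 0, "dy": 0, "dz": 3, "rx": 0, "ry": 0, "rz": 0}]}}

```text
clock: 3.55
tcp_pos: [0.5479, -0.0106, 0.1097]
orientation: [-3.117, 0.373, -0.004]
contact_force: [4.7, 5.9, -8.3]
grip_width: 0.0109
gripper_force: 49.7
```

{"method": "send_rows", "body": {"deltas": [{"dx": 0, "dy": 0, "dz": 1, "rx": 0, "ry": 0, "rz": 0}, {"dx": 0, "dy": 0, "dz": 1, "rx": 0, "ry": 0, "rz": 0}, {"dx": 0, "dy": 0, "dz": 1, "rx": 0, "ry": 0, "rz": 0}, {"dx": 0, "dy": 0, "dz": 1, "rx": 0, "ry": 0, "rz": 0}, {"dx": 0, "dy": 0, "dz": 1, "rx": 0, "ry": 0, "rz": 0}]}}

```text
clock: 3.97
tcp_pos: [0.5479, -0.0106, 0.1105]
orientation: [-3.117, 0.373, -0.004]
contact_force: [4.3, 5.2, -8.5]
grip_width: 0.0111
gripper_force: 49.6
```

{"method": "send_rows", "body": {"deltas": [{"dx": 0, "dy": 0, "dz": 1, "rx": 0, "ry": 0, "rz": 0}, {"dx": 0, "dy": 0, "dz": 1, "rx": 0, "ry": 0, "rz": 0}, {"dx": 0, "dy": 0, "dz": 1, "rx": 0, "ry": 0, "rz": 0}, {"dx": 0, "dy": 0, "dz": 1, "rx": 0, "ry": 0, "rz": 0}, {"dx": 0, "dy": 0, "dz": 1, "rx": 0, "ry": 0, "rz": 0}]}}

```text
clock: 4.38
tcp_pos: [0.5479, -0.0106, 0.1115]
orientation: [-3.117, 0.373, -0.004]
contact_force: [5.3, 4.7, -9.1]
grip_width: 0.0111
gripper_force: 49.6
```

{"method": "send_rows", "body": {"deltas": [{"dx": 0, "dy": 0, "dz": 0, "rx": 0, "ry": 0, "rz": 0}, {"dx": 0, "dy": 0, "dz": 0, "rx": 0, "ry": 0, "rz": 0}, {"dx": 0, "dy": 0, "dz": 0, "rx": 0, "ry": 0, "rz": 0}, {"dx": 0, "dy": 0, "dz": 0, "rx": 0, "ry": 0, "rz": 0}, {"dx": 0, "dy": 0, "dz": 0, "rx": 0, "ry": 0, "rz": 0}]}}

```text
clock: 4.8
tcp_pos: [0.5479, -0.0106, 0.1115]
orientation: [-3.117, 0.373, -0.004]
contact_force: [4.4, 6.1, -9.0]
grip_width: 0.0108
gripper_force: 49.6
```

{"method": "send_rows", "body": {"deltas": [{"dx": 0, "dy": 0, "dz": -2, "rx": 0, "ry": 0, "rz": 0}, {"dx": 0, "dy": 0, "dz": -4, "rx": 0, "ry": 0, "rz": 0}, {"dx": 0, "dy": 0, "dz": -6, "rx": 0, "ry": 0, "rz": 0}, {"dx": 0, "dy": 0, "dz": -7, "rx": 0, "ry": 0, "rz": 0}, {"dx": 0, "dy": 0, "dz": -7, "rx": 0, "ry": 0, "rz": 0}]}}

```text
clock: 5.22
tcp_pos: [0.548, -0.0106, 0.1057]
orientation: [-3.117, 0.373, -0.004]
contact_force: [1.6, 4.8, 3.8]
grip_width: 0.011
gripper_force: 51.3
```

{"method": "send_rows", "body": {"deltas": [{"dx": 0, "dy": 0, "dz": 0, "rx": 0, "ry": 0, "rz": 0}, {"dx": 0, "dy": 0, "dz": 0, "rx": 0, "ry": 0, "rz": 0}, {"dx": 0, "dy": 0, "dz": 0, "rx": 0, "ry": 0, "rz": 0}, {"dx": 0, "dy": 0, "dz": 0, "rx": 0, "ry": 0, "rz": 0}, {"dx": 0, "dy": 0, "dz": 0, "rx": 0, "ry": 0, "rz": 0}], "jaw": 45}}

```text
clock: 5.63
tcp_pos: [0.5465, -0.0131, 0.1043]
orientation: [3.119, -0.376, -0.0]
contact_force: [-0.9, -0.1, -0.4]
grip_width: 0.045
gripper_force: 0.0
```

Tug done and released. Next, the bar.

{"method": "send_rows", "body": {"deltas": [{"dx": 0, "dy": 0, "dz": 30, "rx": 0, "ry": 0, "rz": 0}, {"dx": -3, "dy": -12, "dz": 50, "rx": 0, "ry": 0, "rz": 0}, {"dx": -10, "dy": -40, "dz": 50, "rx": 0, "ry": 0, "rz": 0}, {"dx": -17, "dy": -70, "dz": 50, "rx": 0, "ry": 0, "rz": 0}, {"dx": -24, "dy": -95, "dz": 40, "rx": 0, "ry": 0, "rz": 0}]}}

```text
clock: 6.05
tcp_pos: [0.5237, -0.1097, 0.1463]
orientation: [3.118, -0.375, 0.007]
contact_force: [1.7, -0.4, -0.2]
grip_width: 0.0452
gripper_force: 0.0
```

{"method": "send_rows", "body": {"deltas": [{"dx": 0, "dy": 0, "dz": 0, "rx": 0, "ry": 0, "rz": 0}, {"dx": 0, "dy": 0, "dz": 0, "rx": 0, "ry": 0, "rz": 0}]}}

```text
clock: 6.22
tcp_pos: [0.5216, -0.1096, 0.1438]
orientation: [3.118, -0.381, -0.002]
contact_force: [0.3, 0.3, 0.0]
grip_width: 0.0451
gripper_force: 0.0
```

Run:
```python
from h import *
im,W=cam("top"); im2,_=cam("scene")
c=np.hstack([cv2.resize(im[100:290,230:440],(399,361)),cv2.resize(im2[130:320,230:440],(399,361))])
cv2.imwrite("pics/a2.png",c); print(r.get_obs()["tcp_pos"])
```

```text
[ 0.52291054 -0.10680376  0.14437007]
```

View pics/a2.png

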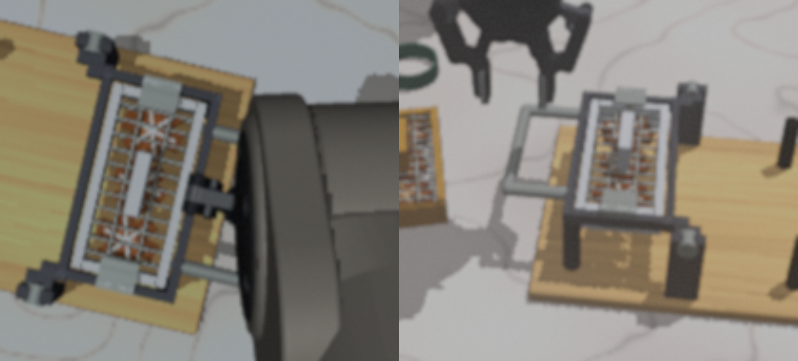

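Fingers (right crop, (482,90) and (547,90)) straddle the bar (about (515,150)). I'll descend.

{"method": "send_rows", "body": {"deltas": [{"dx": 0, "dy": 0, "dz": -20, "rx": 0, "ry": 0, "rz": 0}, {"dx": 0, "dy": 0, "dz": -40, "rx": 0, "ry": 0, "rz": 0}, {"dx": 0, "dy": 0, "dz": -60, "rx": 0, "ry": 0, "rz": 0}, {"dx": 0, "dy": 0, "dz": -71, "rx": 0, "ry": 0, "rz": 0}, {"dx": 0, "dy": 0, "dz": -71, "rx": 0, "ry": 0, "rz": 0}]}}

```text
clock: 6.73
tcp_pos: [0.5215, -0.106, 0.0713]
orientation: [-3.119, 0.371, 0.006]
contact_force: [0.5, -0.0, 0.4]
grip_width: 0.0451
gripper_force: 0.0
```

{"method": "send_rows", "body": {"deltas": [{"dx": 0, "dy": 0, "dz": 0, "rx": 0, "ry": 0, "rz": 0}, {"dx": 0, "dy": 0, "dz": 0, "rx": 0, "ry": 0, "rz": 0}, {"dx": 0, "dy": 0, "dz": 0, "rx": 0, "ry": 0, "rz": 0}, {"dx": 0, "dy": 0, "dz": 0, "rx": 0, "ry": 0, "rz": 0}, {"dx": 0, "dy": 0, "dz": 0, "rx": 0, "ry": 0, "rz": 0}], "jaw": 5, "newtons": 40}}

```text
clock: 7.15
tcp_pos: [0.5237, -0.1075, 0.0745]
orientation: [-3.119, 0.375, -0.004]
contact_force: [-0.4, 0.4, 6.6]
grip_width: 0.0102
gripper_force: 39.2
```

{"method": "send_rows", "body": {"deltas": [{"dx": 0.1, "dy": 0.4, "dz": 11.2, "rx": 0, "ry": 0, "rz": 0}, {"dx": 0.4, "dy": 1.5, "dz": 22.3, "rx": 0, "ry": 0, "rz": 0}, {"dx": 0.8, "dy": 3.4, "dz": 33.3, "rx": 0, "ry": 0, "rz": 0}, {"dx": 1.5, "dy": 6.0, "dz": 44.1, "rx": 0, "ry": 0, "rz": 0}, {"dx": 2.3, "dy": 9.4, "dz": 54.7, "rx": 0, "ry": 0, "rz": 0}]}}

```text
clock: 7.57
tcp_pos: [0.5257, -0.099, 0.1287]
orientation: [3.118, -0.376, 0.003]
contact_force: [5.2, -3.1, -6.5]
grip_width: 0.0106
gripper_force: 39.1
```

{"method": "send_rows", "body": {"deltas": [{"dx": 1.0, "dy": 4.1, "dz": 10.4, "rx": 0, "ry": 0, "rz": 0}, {"dx": 2.2, "dy": 8.8, "dz": 20.4, "rx": 0, "ry": 0, "rz": 0}, {"dx": 3.5, "dy": 14.2, "dz": 30.1, "rx": 0, "ry": 0, "rz": 0}, {"dx": 5.0, "dy": 20.3, "dz": 39.3, "rx": 0, "ry": 0, "rz": 0}, {"dx": 6.6, "dy": 27.0, "dz": 48.1, "rx": 0, "ry": 0, "rz": 0}]}}

```text
clock: 7.98
tcp_pos: [0.5318, -0.0743, 0.177]
orientation: [3.115, -0.378, 0.003]
contact_force: [3.0, -8.9, -4.3]
grip_width: 0.0104
gripper_force: 39.0
```

{"method": "send_rows", "body": {"deltas": [{"dx": 1.8, "dy": 7.3, "dz": 8.3, "rx": 0, "ry": 0, "rz": 0}, {"dx": 3.7, "dy": 15.1, "dz": 16.0, "rx": 0, "ry": 0, "rz": 0}, {"dx": 5.7, "dy": 23.4, "dz": 23.2, "rx": 0, "ry": 0, "rz": 0}, {"dx": 7.8, "dy": 32.2, "dz": 29.8, "rx": 0, "ry": 0, "rz": 0}, {"dx": 10.1, "dy": 41.4, "dz": 35.7, "rx": 0, "ry": 0, "rz": 0}]}}

```text
clock: 8.4
tcp_pos: [0.5412, -0.0367, 0.214]
orientation: [3.11, -0.383, 0.001]
contact_force: [-5.7, -15.4, 15.4]
grip_width: 0.0108
gripper_force: 39.9
```

{"method": "send_rows", "body": {"deltas": [{"dx": 0, "dy": 0, "dz": 0, "rx": 0, "ry": 0, "rz": 0}, {"dx": 0, "dy": 0, "dz": 0, "rx": 0, "ry": 0, "rz": 0}]}}

```text
clock: 8.57
tcp_pos: [0.5416, -0.0355, 0.2148]
orientation: [3.111, -0.381, 0.003]
contact_force: [-6.2, -13.9, 17.9]
grip_width: 0.0103
gripper_force: 39.9
```

{"method": "send_rows", "body": {"deltas": [{"dx": 0, "dy": 0, "dz": 2, "rx": 0, "ry": 0, "rz": 0}, {"dx": 0, "dy": 0, "dz": 2, "rx": 0, "ry": 0, "rz": 0}]}}

```text
clock: 8.73
tcp_pos: [0.5418, -0.0345, 0.2157]
orientation: [3.113, -0.38, 0.003]
contact_force: [-1.8, -8.4, 9.1]
grip_width: 0.0102
gripper_force: 39.9
```

{"method": "send_rows", "body": {"deltas": [{"dx": 2.3, "dy": 9.6, "dz": 6.0, "rx": 0, "ry": 0, "rz": 0}, {"dx": 4.8, "dy": 19.5, "dz": 11.0, "rx": 0, "ry": 0, "rz": 0}, {"dx": 7.2, "dy": 29.7, "dz": 15.0, "rx": 0, "ry": 0, "rz": 0}, {"dx": 9.8, "dy": 40.1, "dz": 18.5, "rx": 0, "ry": 0, "rz": 0}, {"dx": 12.4, "dy": 50.8, "dz": 21.0, "rx": 0, "ry": 0, "rz": 0}]}}

```text
clock: 9.15
tcp_pos: [0.5548, 0.0181, 0.2366]
orientation: [3.115, -0.379, 0.005]
contact_force: [2.3, -6.4, 4.0]
grip_width: 0.0104
gripper_force: 41.8
```

{"method": "send_rows", "body": {"deltas": [{"dx": 2.6, "dy": 10.8, "dz": 1.6, "rx": 0, "ry": 0, "rz": 0}, {"dx": 5.3, "dy": 21.6, "dz": 2.4, "rx": 0, "ry": 0, "rz": 0}, {"dx": 7.9, "dy": 32.4, "dz": 2.4, "rx": 0, "ry": 0, "rz": 0}, {"dx": 10.5, "dy": 43.3, "dz": 1.6, "rx": 0, "ry": 0, "rz": 0}, {"dx": 13.2, "dy": 54.0, "dz": 0, "rx": 0, "ry": 0, "rz": 0}]}}

```text
clock: 9.57
tcp_pos: [0.5687, 0.0749, 0.236]
orientation: [3.119, -0.376, 0.006]
contact_force: [6.2, -4.5, -9.0]
grip_width: 0.0102
gripper_force: 41.0
```

{"method": "send_rows", "body": {"deltas": [{"dx": 2.6, "dy": 10.6, "dz": -2.8, "rx": 0, "ry": 0, "rz": 0}, {"dx": 5.1, "dy": 21.1, "dz": -6.4, "rx": 0, "ry": 0, "rz": 0}, {"dx": 7.6, "dy": 31.3, "dz": -10.2, "rx": 0, "ry": 0, "rz": 0}, {"dx": 10.0, "dy": 41.2, "dz": -14.8, "rx": 0, "ry": 0, "rz": 0}, {"dx": 12.4, "dy": 50.8, "dz": -20.0, "rx": 0, "ry": 0, "rz": 0}]}}

```text
clock: 9.98
tcp_pos: [0.5812, 0.1263, 0.2151]
orientation: [-3.119, 0.375, -0.005]
contact_force: [6.8, -1.8, 0.8]
grip_width: 0.0102
gripper_force: 44.1
```

{"method": "send_rows", "body": {"deltas": [{"dx": 2.2, "dy": 9.2, "dz": -5.9, "rx": 0, "ry": 0, "rz": 0}, {"dx": 4.4, "dy": 18.0, "dz": -12.5, "rx": 0, "ry": 0, "rz": 0}, {"dx": 6.4, "dy": 26.3, "dz": -19.7, "rx": 0, "ry": 0, "rz": 0}, {"dx": 8.3, "dy": 34.1, "dz": -27.4, "rx": 0, "ry": 0, "rz": 0}, {"dx": 10.1, "dy": 41.4, "dz": -35.7, "rx": 0, "ry": 0, "rz": 0}]}}

```text
clock: 10.4
tcp_pos: [0.5911, 0.1682, 0.179]
orientation: [-3.118, 0.375, -0.004]
contact_force: [6.6, -2.2, -2.6]
grip_width: 0.01
gripper_force: 43.3
```

{"method": "send_rows", "body": {"deltas": [{"dx": 1.6, "dy": 6.7, "dz": -8.8, "rx": 0, "ry": 0, "rz": 0}, {"dx": 3.1, "dy": 12.8, "dz": -18.1, "rx": 0, "ry": 0, "rz": 0}, {"dx": 4.4, "dy": 18.2, "dz": -27.7, "rx": 0, "ry": 0, "rz": 0}, {"dx": 5.6, "dy": 22.9, "dz": -37.8, "rx": 0, "ry": 0, "rz": 0}, {"dx": 6.6, "dy": 27.0, "dz": -48.1, "rx": 0, "ry": 0, "rz": 0}]}}

```text
clock: 10.82
tcp_pos: [0.5979, 0.1951, 0.1307]
orientation: [-3.118, 0.375, -0.004]
contact_force: [7.1, 0.2, -0.8]
grip_width: 0.0102
gripper_force: 41.4
```

{"method": "send_rows", "body": {"deltas": [{"dx": 0.8, "dy": 3.4, "dz": -10.6, "rx": 0, "ry": 0, "rz": 0}, {"dx": 1.2, "dy": 4.8, "dz": -16.0, "rx": 0, "ry": 0, "rz": 0}, {"dx": 1.5, "dy": 6.0, "dz": -21.5, "rx": 0, "ry": 0, "rz": 0}, {"dx": 1.7, "dy": 7.0, "dz": -26.9, "rx": 0, "ry": 0, "rz": 0}, {"dx": 1.9, "dy": 7.9, "dz": -32.5, "rx": 0, "ry": 0, "rz": 0}]}}

```text
clock: 11.23
tcp_pos: [0.5994, 0.2023, 0.0981]
orientation: [-3.119, 0.375, -0.003]
contact_force: [5.9, -1.3, -1.0]
grip_width: 0.0105
gripper_force: 40.9
```

{"method": "send_rows", "body": {"deltas": [{"dx": 0.1, "dy": 0.4, "dz": -4.5, "rx": 0, "ry": 0, "rz": 0}, {"dx": 0.2, "dy": 0.8, "dz": -9.0, "rx": 0, "ry": 0, "rz": 0}, {"dx": 0.3, "dy": 1.1, "dz": -13.0, "rx": 0, "ry": 0, "rz": 0}, {"dx": 0.4, "dy": 1.4, "dz": -17.0, "rx": 0, "ry": 0, "rz": 0}, {"dx": 0.4, "dy": 1.5, "dz": -20.0, "rx": 0, "ry": 0, "rz": 0}]}}

```text
clock: 11.65
tcp_pos: [0.5997, 0.2035, 0.0802]
orientation: [3.118, -0.377, 0.002]
contact_force: [-8.5, -8.7, 40.7]
grip_width: 0.0101
gripper_force: 44.7
```

{"method": "send_rows", "body": {"deltas": [{"dx": 0, "dy": 0, "dz": 3, "rx": 0, "ry": 0, "rz": 0}, {"dx": 0, "dy": 0, "dz": 3, "rx": 0, "ry": 0, "rz": 0}]}}

```text
clock: 11.82
tcp_pos: [0.5995, 0.2035, 0.0815]
orientation: [-3.119, 0.376, -0.002]
contact_force: [7.3, -1.9, -5.1]
grip_width: 0.0105
gripper_force: 40.1
```

Run:
```python
from h import *
im,W=cam("top"); im2,_=cam("scene")
c=np.hstack([cv2.resize(im[80:290,130:340],(399,399)),cv2.resize(im2[120:330,310:520],(399,399))])
cv2.imwrite("pics/a3.png",c); o=r.get_obs();print(o["tcp_pos"],o["contact_force"])
```

```text
[0.59954787 0.20348354 0.08108401] [ 6.60694    -2.00154282 -3.53584002]
```

View pics/a3.png

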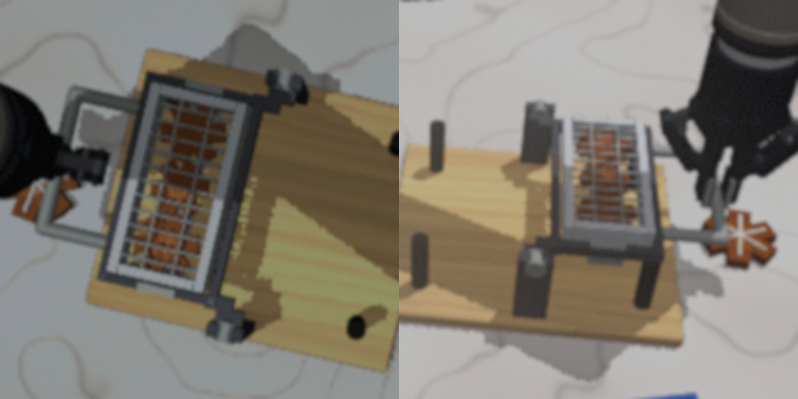

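The frame lies upside down on the far side with its posts under it, and the fingers are still on the bar (right crop, (718,190)). I'll release and lift clear.

{"method": "send_rows", "body": {"deltas": [{"dx": 0, "dy": 0, "dz": -1, "rx": 0, "ry": 0, "rz": 0}, {"dx": 0, "dy": 0, "dz": -1, "rx": 0, "ry": 0, "rz": 0}, {"dx": 0, "dy": 0, "dz": -1, "rx": 0, "ry": 0, "rz": 0}, {"dx": 0, "dy": 0, "dz": -1, "rx": 0, "ry": 0, "rz": 0}, {"dx": 0, "dy": 0, "dz": -1, "rx": 0, "ry": 0, "rz": 0}], "jaw": 42}}

```text
clock: 12.33
tcp_pos: [0.5981, 0.2041, 0.0804]
orientation: [-3.119, 0.374, 0.001]
contact_force: [-0.7, -0.1, -0.3]
grip_width: 0.0419
gripper_force: 0.0
```

{"method": "send_rows", "body": {"deltas": [{"dx": 0, "dy": 0, "dz": 15, "rx": 0, "ry": 0, "rz": 0}, {"dx": 0, "dy": 0, "dz": 35, "rx": 0, "ry": 0, "rz": 0}, {"dx": 0, "dy": 0, "dz": 65, "rx": 0, "ry": 0, "rz": 0}, {"dx": 0, "dy": 0, "dz": 95, "rx": 0, "ry": 0, "rz": 0}, {"dx": 0, "dy": 0, "dz": 110, "rx": 0, "ry": 0, "rz": 0}]}}

```text
clock: 12.75
tcp_pos: [0.5998, 0.2046, 0.1943]
orientation: [-3.117, 0.374, -0.006]
contact_force: [0.6, 0.4, 1.1]
grip_width: 0.0417
gripper_force: 0.0
```

{"method": "send_rows", "body": {"deltas": [{"dx": 0, "dy": 0, "dz": 0, "rx": 0, "ry": 0, "rz": 0}, {"dx": 0, "dy": 0, "dz": 0, "rx": 0, "ry": 0, "rz": 0}, {"dx": 0, "dy": 0, "dz": 0, "rx": 0, "ry": 0, "rz": 0}]}}

```text
clock: 13.0
tcp_pos: [0.5979, 0.2033, 0.1896]
orientation: [3.118, -0.375, -0.002]
contact_force: [-0.8, -0.9, -0.5]
grip_width: 0.0418
gripper_force: 0.0
```

Run:
```python
from h import *
im,W=cam("top"); im2,W2=cam("scene")
c=np.hstack([cv2.resize(im[80:290,130:340],(399,399)),cv2.resize(im2[120:330,310:520],(399,399))])
cv2.imwrite("pics/a4.png",c)
y=np.array([.237,.972]); H=np.array([.5596,.0472])
for w in(W,W2):
    d=(w[...,:2]-H); s=d@y; t=d@np.array([.972,-.237])
    for a,b in((-.02,.1),(.085,.105),(.15,.17)):
        m=(s>a)&(s<b)&(abs(t)<.06)&(w[...,2]>.06)&(w[...,2]<.12)
        print(a,b,m.sum(),np.round(np.nanpercentile(w[m][:,2],[25,50,75,95]),4) if m.any() else "")
```

```text
-0.02 0.1 4312 [0.0903 0.093  0.1001 0.1019]
0.085 0.105 967 [0.0873 0.0987 0.101  0.1024]
0.15 0.17 638 [0.0842 0.0855 0.0867 0.0881]
-0.02 0.1 2121 [0.0909 0.0932 0.1    0.1017]
0.085 0.105 433 [0.0919 0.0999 0.1009 0.1022]
0.15 0.17 378 [0.0842 0.0855 0.0865 0.0878]
```

View pics/a4.png

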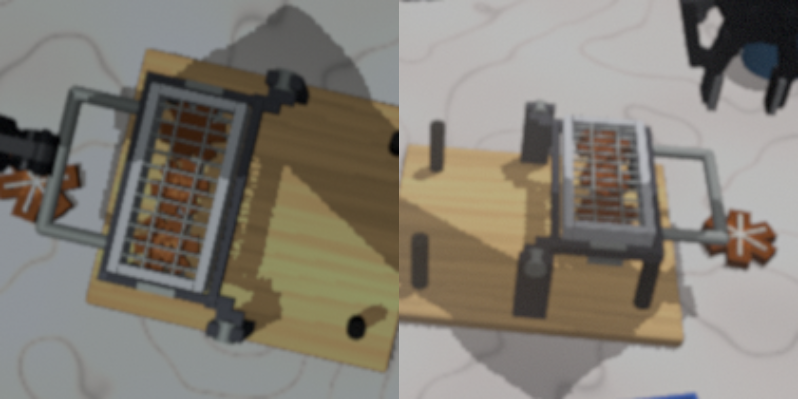

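The frame is level on the far side. The bar top is at 0.0855 m, matching its start height, and the gripper is well clear.

```bash
python3 -c "
from bench import r
print(r.hand_in())"
```

```text
the job is handed in; nothing more can be done
None
```

The cassette was tugged up about 5.7 mm at 9 N, held for over a second and let settle; the frame was then swung fully over, lowered under control (one brief 40 N wrist-force reading as it seated) and released, and the job is handed in with no verdict returned.

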